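# Cap a tested injector and show it to the inspection camera

### The arm

A 6-joint arm with a two-finger parallel gripper is mounted at the origin on the work surface. World frame = base frame: x ahead of the robot, y to its left, z up, the work surface at z = 0. Lengths are in m, angles in degrees, forces in N, time in s.
With the tool pointing down it reaches from about 0.3 to 0.75 m from the base axis. Payload 8.5 kg.
Tool frame: the origin (TCP) lies on the centre line of the jaws, within the pads' length; the fingertips stand tips_ahead ahead of it and the grasp point (between the pads) lies 3 mm ahead of it (tips_ahead is the distance from the TCP to the fingertips, in m); z points along the fingers, y is the line along which they close (so a half turn about z gives the same grasp; the last joint's range is limited). The gripper opens to 85 mm and grips with 20 to 120 N. Pads are 22 mm wide; open, the fingers measure 114 mm over their backs; the gripper's body (76 mm by 85 mm) begins 54 mm behind the grasp point. The pads swing forward as they close: fully open they stand 13 mm farther back than shut.
Start: joints at [51.033, 21.807, 74.336, -0, 83.858, -12.336], TCP at [0.247, 0.492, 0.253] pointing down, gripper open.
Joint ranges: [-178.18, 178.18], [-50.72, 133.34], [12.68, 142.11], [-81.47, 261.47], [9.98, 163.14], [-165.26, 165.26]. Speed limits (degrees/s): [136.94, 136.94, 180, 180, 180, 180].

### API

Orientations are given as a 3x3 rotation matrix whose columns are the frame's x, y, z axes.
In Python, from rig import observe, get_image, close_job, tips_ahead gives the robot as it stands.
- The arm moves only by the tool step_hand, called after "Call:" as name(argument=value, ...) on one line, values as JSON. Schema: {"type":"object","properties":{"increments":{"type":"array","items":{"type":"object","properties":{"pos":{"type":"array","items":{"type":"number"},"minItems":3,"maxItems":3},"spin":{"type":"number"},"finger_gap":{"type":"number"}},"additionalProperties":false,"required":["finger_gap"]},"minItems":1,"maxItems":10},"grip_n":{"type":"number"},"only":{"type":"string"},"quiet":{"type":"boolean"},"lines":{"type":"string"}},"required":["increments"],"additionalProperties":false}. increments is a list of rows, 1 to 10 of them, each an object with the fields pos (a list: dx, dy, dz in shares of the most that a row can go, 1 being 50 mm), spin (a turn about the tool's z in normalised numbers (1 is 90 degrees)), finger_gap (the finger opening in m); a field left out counts as zero (the opening has to be given); each row shifts and turns the commanded pose from where the row before left it, along the tool's axes as they then stand; what a row does not reach is not made up. A row lasts 1/10 s, in which the tool goes at most 0.05 m and 8.59 degrees, less where a joint would pass 70% of its speed; a pose out of reach is approached as far as the arm can. The fingers move at their own pace and stop on an object; grip_n is the grip in N (left out, the last holds). Time passes only in rows, so rows that do not move let the fingers close. The tool returns the time, the measured TCP pose, the force, the opening and the grip force at its end. only (a regular expression) keeps the lines of the reply that match it, lines (a string "A,B") keeps lines A to B, and quiet returns only ok. Input that does not fit is refused with a message, and nothing moves.
- observe(): the state, without advancing time (a new reading comes with each control period).
- get_image(name): name is "scene" or "top" or "wrist"; returns a dict with "pixels" (480x640x3 uint8, red, green, blue), "depth" (480x640 float32, m along the optical axis (not along the pixel's ray), 0 where there is no reading), "K" (3x3 intrinsics, pixels), "distortion" ([k1, k2, p1, p2, k3] as OpenCV has them; the pictures are not rectified), "extrinsics" (4x4, takes a point from world to camera coordinates). Camera axes: x right, y down, z forward; pixel columns grow to the right and rows downward; lengths in m; the calibration is good to about 2 mm. A picture is of the moment at which its call begins.
- close_job(): hands the job in; it is judged then, once.
The state is a dict: "time_s": time; "q": joint angles; "qvel": joint speeds; "joint_efforts": joint torques, N m; "position": TCP position; "tool_rot": TCP orientation; "ft_force": force on the tool from outside, world axes, zero at the start; "wrist_torque": the same for the moment, N m; "grip_width": finger opening in m; "gripper_force": force on a finger pad.
Only numpy, scipy, OpenCV 4.12 (cv2) and the standard library are available. Lean on these libraries where they do the work, as an engineer would, in place of code of your own. Each camera call takes 0.05 s, during which the arm holds its last target. There are 200 camera calls.

### The job

The black injector in the red nozzle holder has come off test and is to be photographed: while it still stands in its holder, close its inlet with the matching silver quick-coupler, fully down on the injector's shoulder and let go. Then lift the injector out by its body and hold it upright, nozzle down, in front of the inspection camera, with the nozzle tip at the camera's focus (130 mm straight out from the lens, level with it) and the white code plate squarely facing the lens. Finish with the injector held still there, coupler still on; do not touch the camera, and leave the other loose things as they are.

Things in the scene. Friction and masses are not known exactly. Their poses are not given: they have to be found in the camera images.
- black_injector: Black injector, 0.16 kg, nozzle down. Origin at nozzle tip, z up its axis. In mm above the tip: nozzle, 9 across, 0-30; round body, 29 across, 30-76 (its lowest 10 sit in the holder); shoulder 76; inlet stub, 13 across, 76-86, tapered to 6.5 at 94. Plug connector on the -x side, 14 wide, heights 50-66, out to 35 from the axis: close fingers along y. White code plate on the +x side.
- red_holder: Red aluminium nozzle holder fixed to the bench, 44 mm across, 55 mm high, on a round 72 mm foot. Origin: centre of its underside. The black injector stands in it, nozzle tip 15 mm above the bench, body in a recess 10 mm deep, 33 mm across (2 mm play all round); it pulls straight up and out.
- silver_coupler: Silver quick-coupler, closed on top, 70 g, 23 mm across, 28 mm high, standing open end down on the bench. Origin: centre of its open underside, z up. Bore 15 mm across, 20 mm deep: drops over the black injector's inlet stub with 1 mm play all round until its rim rests on the shoulder (origin 76 mm above the nozzle tip). Nothing latches; its weight keeps it on.
- camera_head: Inspection camera head, blue body with a black lens and a silver ring light 68 mm across, clamped on a steel column. Origin at the centre of the front of the lens; it looks level along its own -x. z up. Its height on the column varies (lens 150 to 200 mm above the bench).
- camera_focus (a point): The camera's focus: the point 130 mm straight out from the front of the lens, at lens height. Nothing is there to see. Axes as camera_head: the +x axis points from the focus to the lens.
- camera_stand: Fixed stand of the camera: grey foot 140 x 160 mm, 16 mm thick, and steel column 22 mm across, 332 mm high, 260 mm behind the focus. Origin under the column.
- grey_injector: Another injector, grey, same height, with a slimmer inlet stub (8 mm), standing in a green holder fixed to the bench, same size as the red one. Origin at its nozzle tip. To be left alone.
- brass_coupler: Brass quick-coupler for the grey injector, 19 mm across, 28 mm high, bore 10 mm: too small for the black one. Origin at the centre of its underside. To be left alone.
- spray_guard: Translucent blue plastic spray guard, a tube 60 mm high and 48 mm across on a 60 mm rim, open at both ends. Origin at the centre of its underside. To be left alone.
- calibration_block: Stepped steel calibration block, 60 x 60 mm, 42 mm high, 0.95 kg. Origin at the centre of its underside. To be left alone.
- screwdriver: Red-handled screwdriver, 200 mm long, lying on the bench. To be left alone.
There are look-alikes about, which are no part of the job. What is shaped like the black_injector but blue or orange is not meant.

How it is judged:
By the outcome, as a careful person would: the job done as asked, in the order asked, and still so for the second after the job is handed in, while the arm keeps its last pose, push and grip.
It also fails if it takes over 51 s, if anything falls off the work surface, if the arm or the gripper's body presses on something with over 40 N, if the wrist force passes 120 N, or if a joint passes its speed limit or range.

## Working session

There is one attempt and no reset: what is moved stays moved. The work goes in short steps, Python scripts to look and compute and a tool call to move; the robot and the scene stay as the last step left them, time stands still between calls to the robot, and variables do not carry over. Pictures are saved under pics/ and viewed, at most 12 in all, crops included, and the job is handed in when it is done.

```bash
mkdir -p pics; ls; cat > h.py <<'E'
import numpy as np, cv2
from rig import observe, get_image, close_job, tips_ahead
def snap(n,f):
    d=get_image(n); np.savez('pics/'+f+'.npz',**{k:np.array(v) for k,v in d.items()})
    cv2.imwrite('pics/'+f+'.png',d['pixels'][:,:,::-1]); return d
def load(f): return dict(np.load('pics/'+f+'.npz'))
def ray(d,uv):
    uv=np.array(uv,float).reshape(-1,1,2)
    n=cv2.undistortPoints(uv,d['K'],d['distortion']).reshape(-1,2)
    E=d['extrinsics'];R=E[:3,:3]
    c=-R.T@E[:3,3]; return c,np.c_[n,np.ones(len(n))]@R
def onz(d,uv,z):
    c,r=ray(d,uv); return c+r*((z-c[2])/r[:,2])[:,None]
def dep(d,uv):
    c,r=ray(d,uv); return np.array([c+rr*d['depth'][int(v),int(u)] for rr,(u,v) in zip(r,np.array(uv).reshape(-1,2))])
def cloud(d):
    v,u=np.mgrid[0:480,0:640]; c,r=ray(d,np.c_[u.ravel(),v.ravel()])
    return (c+r*d['depth'].reshape(-1,1)).reshape(480,640,3)
E
python3 - <<'E'
from h import *
np.set_printoptions(precision=3,suppress=True)
for n in ['scene','top','wrist']:
    d=snap(n,n+'0'); print(n,ray(d,[[320,240]]))
o=observe(); print(tips_ahead if not callable(tips_ahead) else [tips_ahead(w) for w in ()]); print(o)
E
```

```text
pics
scene (array([1.218, 0.412, 0.869]), array([[-0.633, -0.328, -0.702]]))
top (array([0.363, 0.013, 1.146]), array([[ 0.181,  0.042, -0.983]]))
wrist (array([0.185, 0.523, 0.374]), array([[ 0.236, -0.128, -0.963]]))
0.022
{'time_s': 0.15, 'q': array([ 51.034,  21.832,  74.371,  -0.001,  83.857, -12.335]), 'qvel': array([-0.111, -0.078, -0.276, -0.096, -0.016, -0.08 ]), 'joint_efforts': array([  0.002, -44.863, -23.134,  -0.   ,   0.004,   0.   ]), 'position': array([0.246, 0.492, 0.253]), 'tool_rot': array([[-0.894,  0.448, -0.001],
       [ 0.448,  0.894, -0.001],
       [ 0.   , -0.001, -1.   ]]), 'ft_force': array([ 0.15 , -0.248, -0.499]), 'wrist_torque': array([0.03 , 0.028, 0.035]), 'gripper_force': 0.0, 'grip_width': 0.08522581033367063}
```

View pics/top0.png

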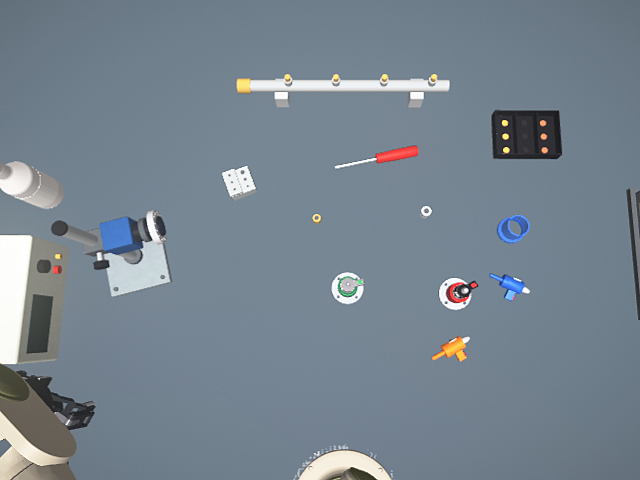

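View pics/scene0.png

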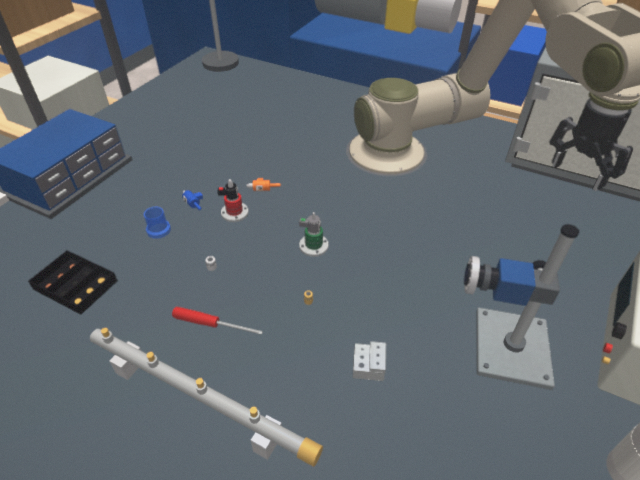

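The top view shows the silver coupler at (426,211), the black injector in its red holder at (457,292), and the camera lens with ring at about (155,227) looking right (−y). The brass coupler is at (316,218) and the grey injector at (348,287). The scene view shows the coupler at (211,263), the black injector at (231,195) and the camera ring at (472,275).

```bash
python3 - <<'E'
from h import *
np.set_printoptions(precision=4,suppress=True)
for n,boxes in [('top0',dict(coup=(415,200,437,222),inj=(435,272,485,312),cam=(90,205,172,275))),('scene0',dict(coup=(200,250,222,275),inj=(212,172,252,222),cam=(462,250,500,300)))]:
    d=load(n);P=cloud(d);hsv=cv2.cvtColor(d['pixels'],cv2.COLOR_RGB2HSV)
    for k,(a,b,c,e) in boxes.items():
        p=P[b:e,a:c].reshape(-1,3);h=hsv[b:e,a:c].reshape(-1,3).astype(int)
        ok=(p[:,2]>0.006)&(d['depth'][b:e,a:c].ravel()>0);p=p[ok];h=h[ok]
        print(n,k,len(p),'min',p.min(0),'max',p.max(0),'z98',np.percentile(p[:,2],98))
        if k=='coup':
            t=p[p[:,2]>p[:,2].max()-.004];print('  top',(t.min(0)+t.max(0))/2,t.mean(0),len(t))
        if k=='inj':
            dark=h[:,2]<70; red=((h[:,0]<8)|(h[:,0]>172))&(h[:,1]>150)
            for nm,m in (('red',red),('dark',dark)):
                q=p[m];print('  ',nm,len(q),q.min(0),q.max(0),q.mean(0))
            for lo,hi in ((.03,.056),(.062,.09),(.09,.095),(.095,.112)):
                q=p[(p[:,2]>lo)&(p[:,2]<hi)]; 
                if len(q):print('  z',lo,hi,len(q),q.min(0),q.max(0),q.mean(0))
        if k=='cam':
            s=(h[:,1]<40)&(h[:,2]>150)&(p[:,2]>.08);q=p[s];print('  ring',len(q),q.min(0),q.max(0),q.mean(0))
# enlarged crops
a=load('top0')['pixels'][190:320,410:540];b=load('scene0')['pixels'][165:275,180:290]; c=load('top0')['pixels'][200:300,80:180];e=load('scene0')['pixels'][225:325,455:555]
t=[cv2.resize(x,(400,300) if 0 else (300,300),interpolation=cv2.INTER_CUBIC) for x in (a,b,c,e)]
cv2.imwrite('pics/crops.png',np.vstack([np.hstack(t[:2]),np.hstack(t[2:])])[:,:,::-1])
E
```

```text
top0 coup 105 min [ 0.6281 -0.1899  0.0077] max [ 0.6513 -0.1671  0.0342] z98 0.03269602783491672
  top [ 0.6405 -0.1788  0.0322] [ 0.641  -0.1775  0.0313] 22
top0 inj 824 min [ 0.4143 -0.2964  0.006 ] max [ 0.4889 -0.2058  0.1142] z98 0.1054097755878177
   red 160 [ 0.432  -0.2738  0.0082] [ 0.4724 -0.2213  0.0927] [ 0.4511 -0.2408  0.0573]
   dark 103 [ 0.4402 -0.2751  0.0693] [ 0.4742 -0.2294  0.0947] [ 0.4552 -0.2461  0.0879]
  z 0.03 0.056 137 [ 0.432  -0.2624  0.0302] [ 0.4747 -0.2217  0.0559] [ 0.4505 -0.2336  0.048 ]
  z 0.062 0.09 133 [ 0.4395 -0.2751  0.0623] [ 0.4767 -0.2282  0.09  ] [ 0.4582 -0.2498  0.082 ]
  z 0.09 0.095 82 [ 0.4413 -0.2562  0.0901] [ 0.4666 -0.229   0.095 ] [ 0.4533 -0.2426  0.092 ]
  z 0.095 0.112 35 [ 0.4473 -0.2527  0.0954] [ 0.4594 -0.2368  0.1118] [ 0.4533 -0.2426  0.1041]
top0 cam 4080 min [0.476  0.3621 0.006 ] max [0.652  0.6005 0.2481] z98 0.22819847002164376
  ring 320 [0.4861 0.3621 0.0805] [0.5914 0.4964 0.2319] [0.5481 0.3888 0.2152]
scene0 coup 121 min [ 0.628  -0.1902  0.0063] max [ 0.6517 -0.1638  0.0324] z98 0.03097919507555009
  top [
[... 191 characters left out ...]
 0.4743 -0.2172  0.0883] [ 0.4625 -0.2343  0.0471]
   dark 168 [ 0.4431 -0.2689  0.0565] [ 0.474  -0.2267  0.0956] [ 0.4612 -0.242   0.0775]
  z 0.03 0.056 163 [ 0.4344 -0.2633  0.0301] [ 0.4747 -0.2172  0.056 ] [ 0.4618 -0.2335  0.0448]
  z 0.062 0.09 173 [ 0.4372 -0.276   0.0622] [ 0.474  -0.2267  0.0896] [ 0.4615 -0.2455  0.077 ]
  z 0.09 0.095 48 [ 0.4367 -0.2562  0.0901] [ 0.4668 -0.2256  0.0948] [ 0.4532 -0.2399  0.0922]
  z 0.095 0.112 30 [ 0.4453 -0.2484  0.0952] [ 0.463  -0.2355  0.1103] [ 0.4532 -0.2408  0.1022]
scene0 cam 1054 min [0.5237 0.3642 0.1651] max [0.5946 0.4363 0.2309] z98 0.2281200621535437
  ring 190 [0.5346 0.3693 0.2094] [0.5923 0.3904 0.2309] [0.57   0.3815 0.2226]
```

View pics/crops.png

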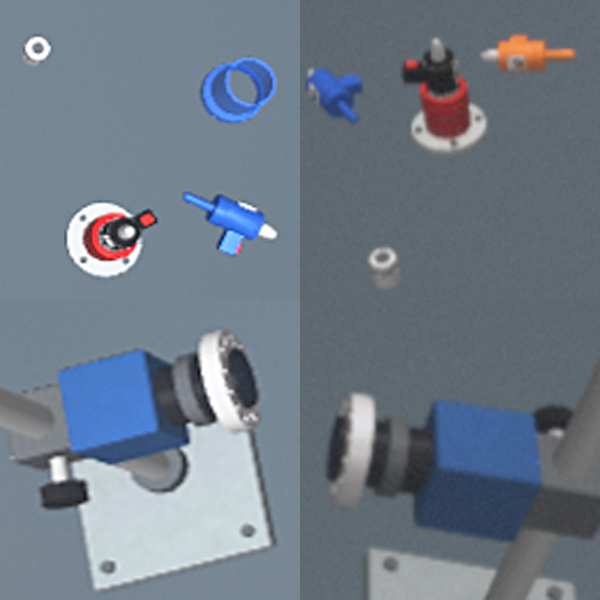

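Close-ups confirm it: the coupler stands upright, the injector's plug points towards the lower right in world terms (−y, +x), and the camera looks along −y with a slight tilt. I'll fly to a viewpoint between the coupler and the injector for wrist pictures.

Careful with the scale: shifts go in shares of 50 mm and turns go in shares of 90 degrees. That gives: -0.036 m is -0.72, -0.03 m is -0.6.

Call:
step_hand(increments=[{"pos": [-0.72,-0.6,0],"finger_gap": 0.085},{"pos": [-0.72,-0.6,0],"finger_gap": 0.085},{"pos": [-0.72,-0.6,0],"finger_gap": 0.085},{"pos": [-0.72,-0.6,0],"finger_gap": 0.085},{"pos": [-0.72,-0.6,0],"finger_gap": 0.085},{"pos": [-0.72,-0.6,0],"finger_gap": 0.085},{"pos": [-0.72,-0.6,0],"finger_gap": 0.085},{"pos": [-0.72,-0.6,0],"finger_gap": 0.085}])

```text
time_s: 0.95
position: [0.3967, 0.1462, 0.2533]
tool_rot: [[-0.894, 0.448, 0.0], [0.448, 0.894, 0.0], [-0.0, 0.0, -1.0]]
ft_force: [0.8, 0.6, 0.7]
grip_width: 0.0848
gripper_force: 0.0
```

Call:
step_hand(increments=[{"pos": [-0.72,-0.6,0],"finger_gap": 0.085},{"pos": [-0.72,-0.6,0],"finger_gap": 0.085},{"pos": [-0.72,-0.6,0],"finger_gap": 0.085},{"pos": [-0.72,-0.6,0],"finger_gap": 0.085},{"pos": [-0.72,-0.6,0],"finger_gap": 0.085},{"pos": [-0.72,-0.6,0],"finger_gap": 0.085},{"pos": [-0.72,-0.6,0],"finger_gap": 0.085},{"pos": [-0.72,-0.6,0],"finger_gap": 0.085}])

```text
time_s: 1.75
position: [0.5466, -0.1975, 0.2531]
tool_rot: [[-0.894, 0.448, -0.0], [0.448, 0.894, 0.0], [0.001, 0.0, -1.0]]
ft_force: [0.3, 0.9, -0.1]
grip_width: 0.0848
gripper_force: 0.0
```

Call:
step_hand(increments=[{"spin": 0.0833,"finger_gap": 0.085},{"spin": 0.0833,"finger_gap": 0.085},{"spin": 0.0833,"finger_gap": 0.085},{"spin": 0.0833,"finger_gap": 0.085},{"finger_gap": 0.085},{"finger_gap": 0.085}])

```text
time_s: 2.35
position: [0.5462, -0.1956, 0.2532]
tool_rot: [[-0.553, 0.833, -0.0], [0.833, 0.553, 0.0], [0.0, -0.0, -1.0]]
ft_force: [0.7, 0.0, 0.1]
grip_width: 0.0849
gripper_force: 0.0
```

```bash
python3 - <<'E'
from h import *
d=snap('wrist','w1');print(d['extrinsics'],d['K'])
E
```

```text
[[ 8.33135554e-01  5.53068137e-01  8.85722766e-04 -3.47492819e-01]
 [ 5.32572863e-01 -8.02691582e-01  2.68425724e-01 -4.81423067e-01]
 [ 1.49168677e-01 -2.23163302e-01 -9.63299977e-01  2.53781254e-01]
 [ 0.00000000e+00  0.00000000e+00  0.00000000e+00  1.00000000e+00]] [[377.1034471    0.         323.31812423]
 [  0.         377.1034471  240.21879664]
 [  0.           0.           1.        ]]
```

View pics/w1.png

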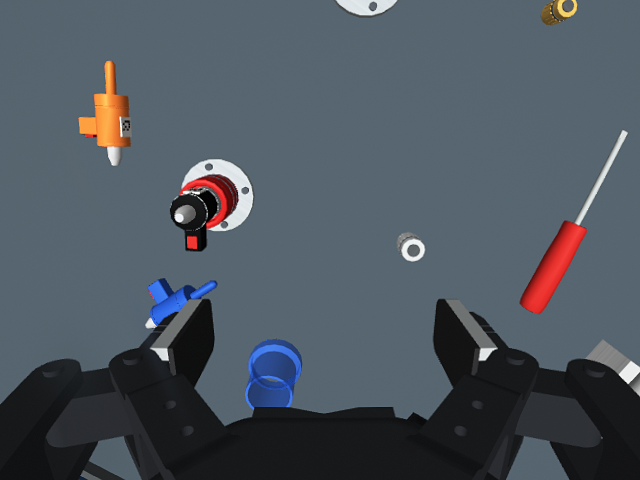

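The wrist view shows the coupler's top at about (412,250), the injector's inlet stub at (184,214) and its plug at (194,242). The plug points straight down the image, so the tool is nearly aligned with the injector. Next I'll measure.

```bash
cat > m.py <<'E'
from h import *
import sys
np.set_printoptions(precision=4,suppress=True)
def coup(d,box):
    a,b,c,e=box;P=cloud(d)[b:e,a:c];px=d['pixels'][b:e,a:c]
    g=px.min(2); m=(P[...,2]>.024)&(P[...,2]<.036)&(d['depth'][b:e,a:c]>0)
    cs,_=cv2.findContours(m.astype(np.uint8),0,2);k=max(cs,key=cv2.contourArea)
    (u,v),(w,h),_=cv2.minAreaRect(k);print('coup px',u+a,v+b,w,h,'z med',np.median(P[...,2][m]),'xy@28',onz(d,[[u+a,v+b]],.028)[0],'cloud',P[m].mean(0),P[m].min(0),P[m].max(0))
def inj(d,box):
    a,b,c,e=box;p=cloud(d)[b:e,a:c].reshape(-1,3);p=p[d['depth'][b:e,a:c].ravel()>0]
    h=cv2.cvtColor(d['pixels'],cv2.COLOR_RGB2HSV)[b:e,a:c].reshape(-1,3)
    for lo,hi in ((.015,.055),(.051,.057),(.0595,.063),(.063,.079),(.083,.088),(.0885,.093),(.0945,.1015),(.102,.112)):
        q=p[(p[:,2]>lo)&(p[:,2]<hi)]
        if len(q)<8: continue
        x,y,_=q.T;s=np.linalg.lstsq(np.c_[2*x,2*y,np.ones(len(q))],x*x+y*y,rcond=None)[0]
        print('z',lo,hi,len(q),'mid',(q.min(0)+q.max(0))[:2]/2,'ext',np.ptp(q,0)[:2],'circ',s[:2],np.sqrt(s[2]+s[0]**2+s[1]**2))
E
python3 - <<'E'
from m import *
d=load('w1');coup(d,(385,222,440,275));inj(d,(160,150,260,262))
P=cloud(d);hsv=cv2.cvtColor(d['pixels'],cv2.COLOR_RGB2HSV).astype(int)
q=P[225:256,175:215].reshape(-1,3);q=q[(q[:,2]>.0795)&(q[:,2]<.084)];print('plug top',len(q),q.mean(0),q.min(0),q.max(0))
m=(((hsv[...,0]<8)|(hsv[...,0]>172))&(hsv[...,1]>150));m[:232]=0;m[252:]=0;m[:,:180]=0;m[:,208:]=0
print('red face',m.sum(),P[m].mean(0))
r=cv2.minAreaRect(np.argwhere(m)[:,::-1].astype(np.float32));print(r)
E
```

```text
coup px 412.25000381469727 249.25 21.920310974121094 22.62741470336914 z med 0.028513540485305855 xy@28 [ 0.638  -0.1779  0.028 ] cloud [ 0.6381 -0.178   0.0284] [ 0.6274 -0.1891  0.0241] [ 0.6496 -0.1671  0.0314]
z 0.015 0.055 1017 mid [ 0.4526 -0.2392] ext [0.0437 0.0391] circ [ 0.4532 -0.2402] 0.01872629041183136
z 0.051 0.057 626 mid [ 0.4523 -0.2394] ext [0.0431 0.0387] circ [ 0.4522 -0.2422] 0.019017901139721183
z 0.0595 0.063 36 mid [ 0.4556 -0.2375] ext [0.0223 0.0193] circ [ 0.4522 -0.2428] 0.01472752273169688
z 0.063 0.079 348 mid [ 0.457  -0.2509] ext [0.0362 0.0496] circ [ 0.4491 -0.252 ] 0.023177377358211695
z 0.083 0.088 172 mid [ 0.4547 -0.2491] ext [0.0333 0.0431] circ [ 0.4533 -0.2499] 0.01987756088982275
z 0.0885 0.093 801 mid [ 0.4526 -0.2424] ext [0.0291 0.0294] circ [ 0.4524 -0.2424] 0.011561310851271852
z 0.0945 0.1015 66 mid [ 0.4526 -0.2416] ext [0.0128 0.0114] circ [ 0.4523 -0.2425] 0.006171081478883475
z 0.102 0.112 197 mid [ 0.4529 -0.2419] ext [0.0118 0.0124] circ [ 0.453  -0.2415] 0.0038916204295482244
plug top 330 [ 0.4656 -0.2636  0.0817] [ 0.4554 -0.2751  0.0795] [ 0.4752 -0.252   0.084 ]
red face 146 [ 0.4656 -0.2648  0.0831]
((196.0, 241.5), (13.0, 18.0), 90.0)
```

In the tool's units: 0.043 m is 0.86, 0.04 m is 0.8, 1.3 degrees / 90 = 0.0144.

Call:
step_hand(increments=[{"pos": [-0.36,0.86,0],"finger_gap": 0.085},{"pos": [-0.36,0.86,0],"finger_gap": 0.085},{"pos": [0,0,0.8],"spin": 0.0144,"finger_gap": 0.085},{"pos": [0,0,0.8],"spin": 0.0144,"finger_gap": 0.085},{"pos": [0,0,0.4],"finger_gap": 0.06},{"finger_gap": 0.05},{"finger_gap": 0.05}])

```text
time_s: 3.1
position: [0.6382, -0.1786, 0.1542]
tool_rot: [[-0.513, 0.859, 0.001], [0.859, 0.513, -0.0], [-0.001, 0.001, -1.0]]
ft_force: [0.5, 0.4, 0.6]
grip_width: 0.0501
gripper_force: 0.0
```

```bash
python3 - <<'E'
from m import *
d=snap('wrist','w2');P=cloud(d)
m=(P[...,2]>.02)&(P[...,2]<.033)&(d['depth']>0)&(np.hypot(P[...,0]-.638,P[...,1]+.178)<.025)
q=P[m];print(m.sum(),q.min(0),q.max(0),(q.min(0)+q.max(0))/2)
t=q[q[:,2]>.0265];print('top',len(t),(t.min(0)+t.max(0))/2,t.mean(0),np.median(t[:,2]),np.ptp(t,0))
o=observe();R=o['tool_rot'];print(o['position'],R.T@(np.r_[((t.min(0)+t.max(0))/2)[:2],.027]-o['position']),tips_ahead)
E
```

```text
933 [ 0.627  -0.1894  0.0201] [ 0.6506 -0.1663  0.0314] [ 0.6388 -0.1779  0.0257]
top 816 [ 0.6389 -0.1782  0.029 ] [ 0.6387 -0.1778  0.0286] 0.02852942431666959 [0.0225 0.0225 0.0047]
[ 0.6385 -0.1787  0.1551] [0.0005 0.0004 0.1281] 0.022
```

View pics/w2.png

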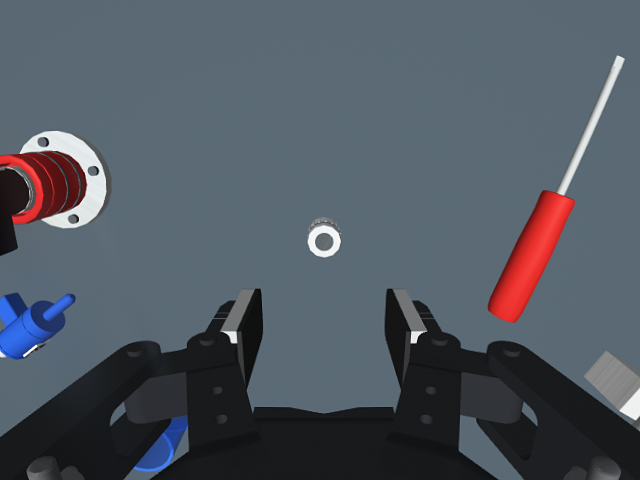

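The coupler top is at (324,241), centred between the fingers. Descend and grip.

In the tool's units: 0.04 m is 0.8, 0.03 m is 0.6.

Call:
step_hand(increments=[{"pos": [0,0,0.8],"finger_gap": 0.05},{"pos": [0,0,0.8],"finger_gap": 0.05},{"pos": [0,0,0.6],"finger_gap": 0.05},{"pos": [0,0,0.36],"finger_gap": 0.05},{"finger_gap": 0.05},{"finger_gap": 0.05},{"finger_gap": 0.015},{"finger_gap": 0.015},{"finger_gap": 0.015},{"finger_gap": 0.015}], grip_n=40)

```text
time_s: 4.15
position: [0.6386, -0.1787, 0.0273]
tool_rot: [[-0.512, 0.859, 0.003], [0.859, 0.512, -0.001], [-0.003, 0.002, -1.0]]
ft_force: [-0.3, -0.1, 6.3]
grip_width: 0.0219
gripper_force: 39.0
```

Call:
step_hand(increments=[{"finger_gap": 0.015},{"finger_gap": 0.015},{"finger_gap": 0.015}])

```text
time_s: 4.45
position: [0.6386, -0.1787, 0.0273]
tool_rot: [[-0.512, 0.859, 0.003], [0.859, 0.512, -0.001], [-0.003, 0.002, -1.0]]
ft_force: [-0.4, -0.8, 5.4]
grip_width: 0.0213
gripper_force: 39.0
```

In the tool's units: -0.04 m is -0.8, -0.033 m is -0.66.

Call:
step_hand(increments=[{"pos": [0,0,-0.6],"finger_gap": 0.015},{"pos": [0,0,-0.8],"finger_gap": 0.015},{"pos": [0,0,-0.8],"finger_gap": 0.015},{"pos": [0,0,-0.6],"finger_gap": 0.015},{"pos": [0.2,-0.66,0],"finger_gap": 0.015},{"pos": [0.2,-0.66,0],"finger_gap": 0.015},{"pos": [0.2,-0.66,0],"finger_gap": 0.015},{"pos": [0.2,-0.66,0],"finger_gap": 0.015},{"finger_gap": 0.015},{"finger_gap": 0.015}])

```text
time_s: 5.45
position: [0.504, -0.2119, 0.1664]
tool_rot: [[-0.511, 0.86, 0.002], [0.86, 0.511, -0.001], [-0.002, 0.001, -1.0]]
ft_force: [0.9, 0.5, -0.4]
grip_width: 0.0216
gripper_force: 39.5
```

```bash
python3 - <<'E'
from m import *
d=snap('wrist','w3')
P=cloud(d);m=(P[...,2]>.01)&(P[...,2]<.115)&(d['depth']>0)&(np.hypot(P[...,0]-.4525,P[...,1]+.2422)<.04)
v,u=np.where(m);print(u.min(),u.max(),v.min(),v.max());inj(d,(u.min(),v.min(),u.max()+1,v.max()+1))
hsv=cv2.cvtColor(d['pixels'],cv2.COLOR_RGB2HSV).astype(int)
r=m&(((hsv[...,0]<8)|(hsv[...,0]>172))&(hsv[...,1]>150))&(P[...,2]>.07);q=P[r];print('red face',r.sum(),q.mean(0),np.median(q[:,2]))
t=m&(P[...,2]>.0795)&(P[...,2]<.0835);q=P[t];print('plug top',q.mean(0),len(q))
o=observe();print(o['position'],o['tool_rot'],o['ft_force'],o['grip_width'])
E
```

```text
189 284 186 313
z 0.015 0.055 1679 mid [ 0.4528 -0.2392] ext [0.044  0.0379] circ [ 0.4528 -0.2401] 0.018547423574575506
z 0.051 0.057 1203 mid [ 0.4524 -0.2394] ext [0.0433 0.0375] circ [ 0.4525 -0.2422] 0.018783433248927218
z 0.0595 0.063 63 mid [ 0.4555 -0.2344] ext [0.0222 0.0122] circ [ 0.4523 -0.243 ] 0.014314429171372182
z 0.063 0.079 542 mid [ 0.457  -0.2475] ext [0.0351 0.0426] circ [ 0.4499 -0.2519] 0.022883492212576823
z 0.083 0.088 285 mid [ 0.4547 -0.2491] ext [0.0322 0.0443] circ [ 0.4532 -0.2496] 0.019878576213664175
z 0.0885 0.093 1440 mid [ 0.4523 -0.2423] ext [0.029  0.0285] circ [ 0.4522 -0.2425] 0.011358377989063948
z 0.0945 0.1015 138 mid [ 0.4523 -0.2404] ext [0.0127 0.0085] circ [ 0.4522 -0.2427] 0.006051531344803564
z 0.102 0.112 369 mid [ 0.4522 -0.2419] ext [0.0117 0.011 ] circ [ 0.4525 -0.2415] 0.0037346976335967575
red face 281 [ 0.4654 -0.2646  0.0828] 0.08333073008967429
plug top [ 0.4616 -0.2547  0.0815] 598
[ 0.5046 -0.2117  0.1661] [[-0.5114  0.8593  0.0016]
 [ 0.8593  0.5114 -0.0009]
 [-0.0016  0.0009 -1.    ]] [ 0.5058  0.7102 -0.1354] 0.02170307003332324
```

View pics/w3.png

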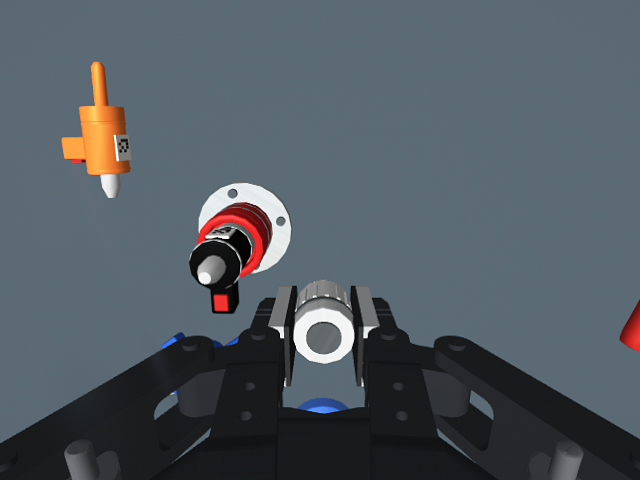

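The coupler is held upright at (324,335) and the injector stub is at (210,272). The tool is already aligned with the plug direction. Now I'll measure the held coupler against the stub in the same picture.

```bash
python3 - <<'E'
from m import *
d=load('w3');P=cloud(d)
m=np.zeros((480,640),bool);m[300:368,288:360]=1
hsv=cv2.cvtColor(d['pixels'],cv2.COLOR_RGB2HSV)
q=P[m&(P[...,2]>.163)&(P[...,2]<.175)&(hsv[...,2]>60)&(np.hypot(P[...,0]-.5043,P[...,1]+.2118)<.0135)]
t=np.array([.5046,-.2117,.1661]);print(len(q),(q.min(0)+q.max(0))/2,np.ptp(q,0),np.median(q,0))
print(onz(d,[[324,335]],.167))
R=observe()['tool_rot']
print(R.T@(np.array([.4523,-.2424,.1663])-t), (R.T@(q-t).T).min(1),(R.T@(q-t).T).max(1))
E
```

```text
2929 [ 0.5041 -0.2112  0.1669] [0.0232 0.0232 0.0077] [ 0.5034 -0.21    0.1674]
[[ 0.5041 -0.211   0.167 ]]
[ 0.0004 -0.0606 -0.0003] [-0.0109 -0.0113 -0.0046] [0.0123 0.0107 0.0031]
```

In the tool's units: -0.03 m is -0.6, 0.014 m is 0.28.

Call:
step_hand(increments=[{"pos": [0,-0.6,0],"finger_gap": 0.015},{"pos": [0,-0.6,0],"finger_gap": 0.015},{"finger_gap": 0.015},{"finger_gap": 0.015},{"pos": [0,0,0.28],"finger_gap": 0.015},{"pos": [0,0,0.28],"finger_gap": 0.015},{"pos": [0,0,0.08],"finger_gap": 0.015},{"pos": [0,0,0.08],"finger_gap": 0.015},{"finger_gap": 0.015},{"finger_gap": 0.015}])

```text
time_s: 6.5
position: [0.4528, -0.2423, 0.1297]
tool_rot: [[-0.512, 0.859, 0.001], [0.859, 0.512, -0.0], [-0.001, 0.0, -1.0]]
ft_force: [0.3, 0.2, -0.6]
grip_width: 0.0217
gripper_force: 39.6
```

Call:
step_hand(increments=[{"pos": [0,0,0.06],"finger_gap": 0.015},{"pos": [0,0,0.06],"finger_gap": 0.015},{"finger_gap": 0.015},{"finger_gap": 0.015}])

```text
time_s: 6.9
position: [0.4524, -0.2423, 0.1233]
tool_rot: [[-0.511, 0.859, -0.0], [0.859, 0.511, 0.0], [0.0, -0.0, -1.0]]
ft_force: [-0.4, -0.2, -0.9]
grip_width: 0.0215
gripper_force: 39.6
```

In the tool's units: 0.002 m is 0.04.

Call:
step_hand(increments=[{"pos": [0,0,0.04],"finger_gap": 0.015},{"pos": [0,0,0.04],"finger_gap": 0.015},{"finger_gap": 0.015},{"finger_gap": 0.015}])

```text
time_s: 7.3
position: [0.4524, -0.2422, 0.1193]
tool_rot: [[-0.512, 0.859, -0.0], [0.859, 0.512, 0.0], [0.0, -0.0, -1.0]]
ft_force: [-1.1, 0.1, -0.8]
grip_width: 0.0216
gripper_force: 39.6
```

Call:
step_hand(increments=[{"pos": [0,0,0.02],"finger_gap": 0.015},{"finger_gap": 0.015},{"finger_gap": 0.015}])

```text
time_s: 7.6
position: [0.4525, -0.2423, 0.1184]
tool_rot: [[-0.512, 0.859, 0.0], [0.859, 0.512, -0.0], [-0.0, 0.0, -1.0]]
ft_force: [-0.5, -1.3, 0.6]
grip_width: 0.022
gripper_force: 39.6
```

In the tool's units: 0.001 m is 0.02.

Call:
step_hand(increments=[{"pos": [0,0,0.02],"finger_gap": 0.015},{"finger_gap": 0.015},{"finger_gap": 0.015}])

```text
time_s: 7.9
position: [0.4526, -0.2426, 0.1183]
tool_rot: [[-0.512, 0.859, 0.001], [0.859, 0.512, -0.001], [-0.002, 0.0, -1.0]]
ft_force: [-2.4, 0.0, 9.0]
grip_width: 0.0216
gripper_force: 40.5
```

Call:
step_hand(increments=[{"finger_gap": 0.03},{"finger_gap": 0.045},{"finger_gap": 0.05},{"finger_gap": 0.05},{"finger_gap": 0.05}])

```text
time_s: 8.4
position: [0.4524, -0.2422, 0.1172]
tool_rot: [[-0.512, 0.859, -0.0], [0.859, 0.512, 0.0], [0.0, -0.0, -1.0]]
ft_force: [0.4, -0.4, 0.4]
grip_width: 0.0501
gripper_force: 0.0
```

Call:
step_hand(increments=[{"pos": [0,0,-0.8],"finger_gap": 0.05},{"pos": [0,0,-0.8],"finger_gap": 0.05},{"pos": [0.6,0,0],"finger_gap": 0.05},{"finger_gap": 0.05},{"finger_gap": 0.05}])

```text
time_s: 8.9
position: [0.4371, -0.2163, 0.1973]
tool_rot: [[-0.512, 0.859, 0.0], [0.859, 0.512, -0.0], [-0.0, -0.0, -1.0]]
ft_force: [0.1, -0.8, -0.6]
grip_width: 0.0501
gripper_force: 0.0
```

```bash
python3 - <<'E'
from m import *
d=snap('wrist','w4');P=cloud(d)
n=np.hypot(P[...,0]-.4524,P[...,1]+.2424)
q=P[(P[...,2]>.113)&(P[...,2]<.128)&(n<.03)&(d['depth']>0)];print('coupler top',len(q),(q.min(0)+q.max(0))/2,np.ptp(q,0),np.median(q[:,2]))
q=P[(P[...,2]>.0885)&(P[...,2]<.0925)&(n<.017)&(d['depth']>0)];print('shoulder',len(q),np.median(q[:,2]))
E
```

```text
coupler top 1177 [ 0.4521 -0.2417  0.1175] [0.0229 0.0232 0.009 ] 0.11922791306421818
shoulder 398 0.09091659912083014
```

View pics/w4.png

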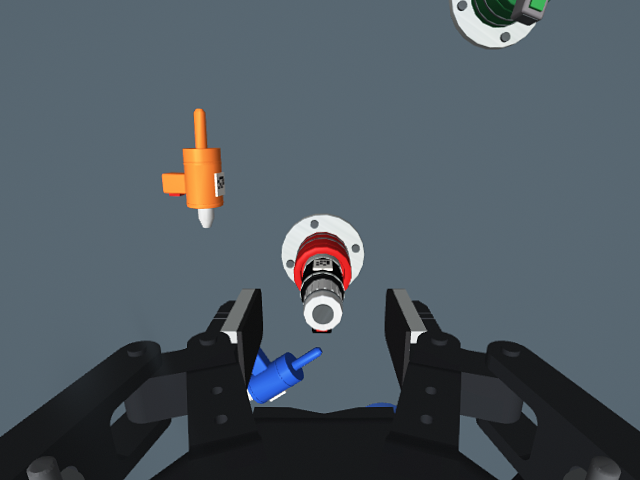

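The coupler is seated, with its top at 119 mm = 91 + 28. In the picture it sits at (323,313) straight on the injector. Now I'll grip the body.

In the tool's units: 0.04 m is 0.8, -0.03 m is -0.6.

Call:
step_hand(increments=[{"pos": [-0.6,0,0],"finger_gap": 0.05},{"pos": [0,0,0.8],"finger_gap": 0.05},{"pos": [0,0,0.8],"finger_gap": 0.05},{"pos": [0,0,0.68],"finger_gap": 0.05},{"finger_gap": 0.05},{"finger_gap": 0.05}])

```text
time_s: 9.55
position: [0.4528, -0.2428, 0.0835]
tool_rot: [[-0.511, 0.859, -0.0], [0.859, 0.511, 0.0], [0.001, -0.0, -1.0]]
ft_force: [0.3, 0.8, 0.7]
grip_width: 0.0497
gripper_force: 0.0
```

Call:
step_hand(increments=[{"finger_gap": 0.04},{"finger_gap": 0.034},{"finger_gap": 0.031},{"finger_gap": 0.02},{"finger_gap": 0.02},{"finger_gap": 0.02},{"finger_gap": 0.02}], grip_n=60)

```text
time_s: 10.25
position: [0.4528, -0.2426, 0.0846]
tool_rot: [[-0.512, 0.859, 0.002], [0.859, 0.512, -0.002], [-0.002, 0.001, -1.0]]
ft_force: [-1.0, 0.7, 8.1]
grip_width: 0.0276
gripper_force: 58.6
```

```bash
python3 - <<'E'
from m import *
for n in ('top','scene'):
    d=snap(n,n+'5')
    P=cloud(d);h=cv2.cvtColor(d['pixels'],cv2.COLOR_RGB2HSV).astype(int)
    lit=(h[...,1]<50)&(h[...,2]>130)
    m=lit&(d['depth']>0)&(P[...,2]>.12)&(P[...,2]<.245)&(abs(P[...,0]-.56)<.05)&(P[...,1]>.35)&(P[...,1]<.40)
    q=P[m];print(n,len(q),q.min(0),q.max(0))
    b=(h[...,0]>100)&(h[...,0]<125)&(h[...,1]>130)&(d['depth']>0)&(P[...,2]>.12)&(P[...,1]>.36)&(P[...,0]>.4)
    q=P[b];print(' blue',len(q),q.min(0),q.max(0))
    np.save('pics/%s_blue.npy'%n,q)
    if n=='top':
        t=q[q[:,2]>np.percentile(q[:,2],50)-.006];r=cv2.minAreaRect((t[:,:2]*1000).astype(np.float32));print(' bluetop',np.median(t[:,2]),r)
    # foot
    f=(h[...,1]<60)&(h[...,2]>110)&(d['depth']>0)&(P[...,2]>.011)&(P[...,2]<.021)&(P[...,1]>.36)&(P[...,1]<.62)&(P[...,0]>.44)&(P[...,0]<.68)
    print(' foot',f.sum(),cv2.minAreaRect((P[f][:,:2]*1000).astype(np.float32)))
E
```

```text
top 304 [0.5278 0.3627 0.1748] [0.592  0.3995 0.2314]
 blue 1009 [0.5086 0.4097 0.1714] [0.5742 0.4796 0.2279]
 bluetop 0.22242865764597441 ((541.7660522460938, 443.15948486328125), (55.95894241333008, 57.61715316772461), 15.856618881225586)
 foot 2145 ((505.15826416015625, 484.50347900390625), (109.78970336914062, 139.11944580078125), 16.083044052124023)
scene 249 [0.5365 0.3665 0.1737] [0.5935 0.3914 0.2296]
 blue 770 [0.5092 0.4143 0.1822] [0.575  0.4797 0.2267]
 foot 4033 ((527.2867431640625, 495.02105712890625), (163.0636749267578, 140.06158447265625), 15.348608016967773)
```

```bash
python3 - <<'E'
from m import *
from scipy.optimize import least_squares
for n in ('top5','scene5'):
    d=load(n);P=cloud(d);h=cv2.cvtColor(d['pixels'],cv2.COLOR_RGB2HSV).astype(int)
    ok=(d['depth']>0)&(P[...,0]>.50)&(P[...,0]<.62)&(P[...,1]>.345)&(P[...,1]<.405)&(P[...,2]>.14)&(P[...,2]<.26)
    lit=ok&(h[...,1]<60)&(h[...,2]>120); p=P[lit]
    allp=P[ok]
    for a in (104,105.5,107):
        A=np.radians(a);e=np.array([np.cos(A),np.sin(A)]);l=np.array([-e[1],e[0]])
        s=p[:,:2]@e;t=p[:,:2]@l;print(n,a,len(p),'s pct',np.percentile(s,[1,5,25,50,75,95]),'lat',np.percentile(t,[0,2,98,100]),'z',np.percentile(p[:,2],[0,2,98,100]),'all lat',np.percentile((allp[:,:2]@l),[1,99]),'z',np.percentile(allp[:,2],[1,99]))
    # front plane fit (vertical plane) robust
    f=lambda x,q:(q[:,:2]@[np.cos(x[0]),np.sin(x[0])]-x[1])
    q=p
    if n=='top5':
        for k in range(15):
            r=least_squares(f,[1.85,.25],args=(q,),loss='soft_l1',f_scale=.001);q=p[abs(f(r.x,p))<.004]
        print('front plane yaw',np.degrees(r.x[0]),r.x[1],len(q))
    # blue body faces
    b=np.load('pics/%s_blue.npy'%n[:-1]);
    if n=='top5':
        t=b[(b[:,2]>.2195)];print('blue top',len(t),np.median(t[:,2]),cv2.minAreaRect((t[:,:2]*1000).astype(np.float32)))
    # column
    c=(d['depth']>0)&(P[...,2]>.324)&(P[...,2]<.345)&(P[...,1]>.38)&(P[...,0]>.45)&(P[...,0]<.6)&(P[...,1]<.6)
    print('column top',c.sum(),P[c].mean(0) if c.sum() else'',(P[c].min(0)+P[c].max(0))/2 if c.sum() else '')
a=[cv2.resize(load(n)['pixels'][y:y+100,x:x+100],(400,400),interpolation=cv2.INTER_CUBIC) for n,x,y in(('top5',85,185),('scene5',455,225))]
cv2.imwrite('pics/cam5.png',np.hstack(a)[:,:,::-1])
E
```

```text
top5 104 352 s pct [0.2228 0.2233 0.2249 0.2294 0.2343 0.2542] lat [-0.6692 -0.6641 -0.6027 -0.6018] z [0.1702 0.1811 0.2304 0.2314] all lat [-0.6662 -0.6027] z [0.173  0.2303]
top5 105.5 352 s pct [0.2065 0.207  0.2082 0.2129 0.2177 0.2375] lat [-0.6749 -0.6698 -0.6084 -0.6074] z [0.1702 0.1811 0.2304 0.2314] all lat [-0.6719 -0.6084] z [0.173  0.2303]
top5 107 352 s pct [0.1892 0.19   0.1916 0.1962 0.201  0.2207] lat [-0.6801 -0.6751 -0.6137 -0.6126] z [0.1702 0.1811 0.2304 0.2314] all lat [-0.6771 -0.6138] z [0.173  0.2303]
front plane yaw 104.66675393603388 0.21772837648966803 171
blue top 803 0.22252864671024586 ((541.725830078125, 443.1777648925781), (55.953636169433594, 57.60932922363281), 15.960402488708496)
column top 207 [0.5292 0.4902 0.3317] [0.5296 0.4917 0.3304]
scene5 104 295 s pct [0.2262 0.2268 0.2281 0.2318 0.2351 0.2381] lat [-0.6701 -0.6693 -0.6149 -0.6093] z [0.1635 0.1839 0.229  0.2296] all lat [-0.6693 -0.6114] z [0.1713 0.2289]
scene5 105.5 295 s pct [0.2094 0.2099 0.2111 0.2145 0.2181 0.2211] lat [-0.676  -0.6752 -0.6207 -0.615 ] z [0.1635 0.1839 0.229  0.2296] all lat [-0.6752 -0.6171] z [0.1713 0.2289]
scene5 107 295 s pct [0.1919 0.1925 0.194  0.1974 0.2009 0.2038] lat [-0.6814 -0.6806 -0.6261 -0.6202] z [0.1635 0.1839 0.229  0.2296] all lat [-0.6806 -0.6224] z [0.1713 0.2289]
column top 229 [0.5304 0.4938 0.3322] [0.528  0.4938 0.3301]
```

View pics/cam5.png

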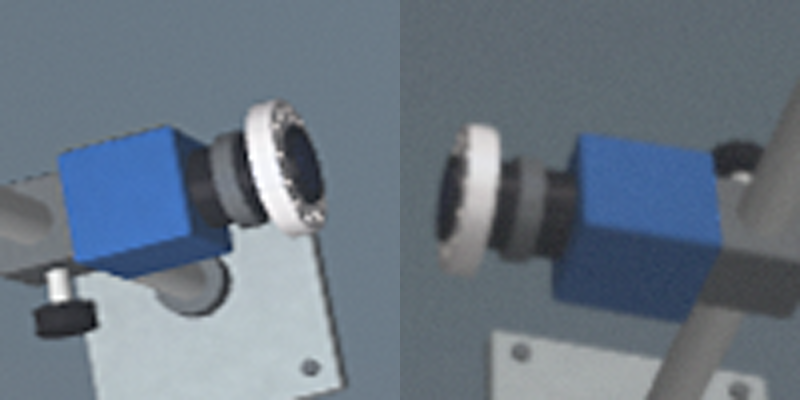

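The crop shows the head from above and from the side. The ring's front is at crop (290,165) and (465,200), and the dark lens sits inside the ring. I'll refine the column axis and the lens front.

```bash
python3 - <<'E'
from m import *
from scipy.optimize import least_squares
A=np.radians(105.6);e=np.array([np.cos(A),np.sin(A)]);l=np.array([-e[1],e[0]])
for n in ('top5','scene5'):
    d=load(n);P=cloud(d);h=cv2.cvtColor(d['pixels'],cv2.COLOR_RGB2HSV).astype(int);D=d['depth']>0
    rr=np.hypot(P[...,0]-.5294,P[...,1]-.492)
    for lo,hi in ((.05,.14),(.24,.325)):
        p=P[D&(P[...,2]>lo)&(P[...,2]<hi)&(rr<.022)][:,:2]
        if len(p)<20: continue
        r=least_squares(lambda x:np.hypot(*(p-x).T)-.011,[.5294,.492],loss='soft_l1',f_scale=.001).x
        print(n,'col',lo,len(p),r,'s',r@e,'lat',r@l)
    s=P[...,:2]@e;t=P[...,:2]@l
    m=D&(abs(t+.6415)<.02)&(abs(P[...,2]-.1967)<.02)&(s<.24)&(s>.18)
    print('lens region s',m.sum(),np.percentile(s[m],[2,10,25,50,75,90]),'dark',np.percentile(s[m&(h[...,2]<70)],[2,10,25,50,75,90]))
    # ring mid: z profile by lateral
    g=D&(s>.195)&(s<.222)&(abs(P[...,2]-.1967)<.04)&(abs(t+.6415)<.045);
    v,u=np.where(g);print('ring ext lat',np.sort(t[g])[[0,3,-4,-1]],'z',np.sort(P[...,2][g])[[0,3,-4,-1]])
o=observe();print(o['position'],o['tool_rot'],o['q'])
E
```

```text
top5 col 0.05 67 [0.53   0.4909] s 0.33028764296081115 lat -0.6424673464867773
top5 col 0.24 310 [0.5298 0.4914] s 0.33083686332114554 lat -0.6424306218333314
lens region s 294 [0.2014 0.2019 0.2027 0.2069 0.2297 0.235 ] dark [0.2014 0.2016 0.2021 0.2031 0.226  0.2286]
ring ext lat [-0.6755 -0.6741 -0.6083 -0.6078] z [0.1599 0.1659 0.231  0.2314]
scene5 col 0.05 393 [0.5275 0.4944] s 0.33433195099912194 lat -0.6410641018714789
scene5 col 0.24 611 [0.5281 0.494 ] s 0.3337975756852515 lat -0.6415205277895839
lens region s 301 [0.2042 0.2049 0.2067 0.2263 0.2321 0.2351] dark [0.2043 0.2047 0.2052 0.2253 0.2289 0.2309]
ring ext lat [-0.6764 -0.676  -0.6138 -0.6079] z [0.1634 0.1648 0.2293 0.2296]
[ 0.4528 -0.2426  0.0846] [[-0.5117  0.8592  0.0015]
 [ 0.8592  0.5117 -0.0015]
 [-0.0021  0.0005 -1.    ]] [-41.3984  29.2777  93.9798  -0.0108  56.6197 -72.1694]
```

In the tool's units: -0.02 m is -0.4, -0.015 m is -0.3.

Call:
step_hand(increments=[{"pos": [0,0,-0.2],"finger_gap": 0.02},{"pos": [0,0,-0.3],"finger_gap": 0.02},{"pos": [0,0,-0.4],"finger_gap": 0.02},{"pos": [0,0,-0.4],"finger_gap": 0.02},{"finger_gap": 0.02}], grip_n=60)

```text
time_s: 10.85
position: [0.4532, -0.2428, 0.151]
tool_rot: [[-0.512, 0.859, 0.004], [0.859, 0.512, -0.003], [-0.005, 0.002, -1.0]]
ft_force: [-0.3, -0.9, -2.2]
grip_width: 0.0277
gripper_force: 59.2
```

Call:
step_hand(increments=[{"pos": [0,0,-0.6],"finger_gap": 0.02},{"pos": [0,0,-0.8],"finger_gap": 0.02},{"pos": [0,0,-0.8],"finger_gap": 0.02},{"pos": [0,0,-0.8],"finger_gap": 0.02},{"pos": [0,0,-0.8],"finger_gap": 0.02},{"pos": [0,0,-0.8],"finger_gap": 0.02},{"pos": [0,0,-0.6],"finger_gap": 0.02},{"pos": [0,0,-0.3],"finger_gap": 0.02},{"finger_gap": 0.02},{"finger_gap": 0.02}])

```text
time_s: 11.85
position: [0.4524, -0.2422, 0.4218]
tool_rot: [[-0.512, 0.859, -0.002], [0.859, 0.512, 0.001], [0.002, -0.001, -1.0]]
ft_force: [0.3, 0.0, -2.7]
grip_width: 0.0276
gripper_force: 59.5
```

```bash
python3 - <<'E'
from m import *
o=observe();R=o['tool_rot'];p=o['position'];print(p,R)
A=np.radians(105.6);e=np.array([np.cos(A),np.sin(A)])
f=np.array([.5983,.2415]);print('to hover',R.T@np.r_[f+.05*e-p[:2],0],np.degrees(np.arctan2(R[1,0],R[0,0])))
d=snap('wrist','w6')
E
```

```text
[ 0.4524 -0.2422  0.4218] [[-0.5116  0.8592 -0.0016]
 [ 0.8592  0.5116  0.0015]
 [ 0.0021 -0.0007 -1.    ]]
to hover [0.3892 0.3859 0.0006] 120.77021857113186
```

View pics/w6.png

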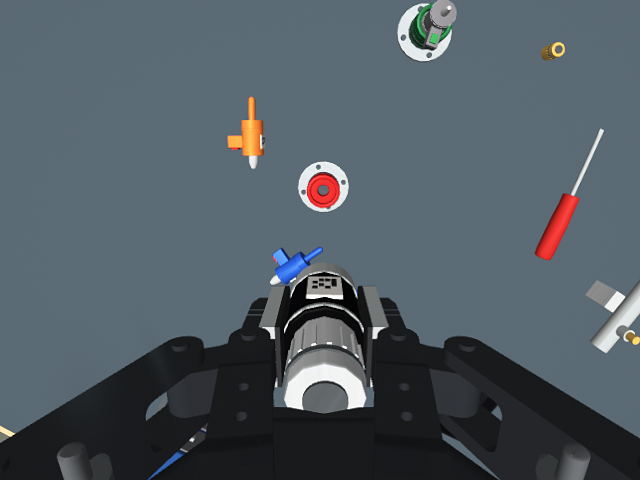

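The injector is out of the holder, which is empty at (323,188). It is held with the coupler on at (325,380), and the code plate is centred at (323,287). Moving to a hover above the focus.

Careful with the scale: shifts go in shares of 50 mm and turns go in shares of 90 degrees. That gives: 0.03 m is 0.6, 0.015 m is 0.3.

Call:
step_hand(increments=[{"pos": [0.3,0.3,0],"finger_gap": 0.02},{"pos": [0.6,0.6,0],"finger_gap": 0.02},{"pos": [0.6,0.6,0],"finger_gap": 0.02},{"pos": [0.6,0.6,0],"finger_gap": 0.02},{"pos": [0.6,0.6,0],"finger_gap": 0.02},{"pos": [0.6,0.6,0],"finger_gap": 0.02},{"pos": [0.6,0.6,0],"finger_gap": 0.02},{"pos": [0.6,0.6,0],"finger_gap": 0.02}])

```text
time_s: 12.7
position: [0.5307, 0.068, 0.4218]
tool_rot: [[-0.512, 0.859, -0.003], [0.859, 0.512, 0.0], [0.002, -0.002, -1.0]]
ft_force: [-0.0, -0.7, -2.2]
grip_width: 0.0273
gripper_force: 59.5
```

Call:
step_hand(increments=[{"pos": [0.6,0.6,0],"finger_gap": 0.02},{"pos": [0.6,0.6,0],"finger_gap": 0.02},{"pos": [0.6,0.6,0],"finger_gap": 0.02},{"pos": [0.6,0.6,0],"finger_gap": 0.02},{"pos": [0.5,0.5,0],"finger_gap": 0.02},{"pos": [0.3,0.3,0],"finger_gap": 0.02},{"spin": 0.0556,"finger_gap": 0.02},{"spin": 0.0556,"finger_gap": 0.02},{"spin": 0.0578,"finger_gap": 0.02},{"finger_gap": 0.02}])

```text
time_s: 13.7
position: [0.5864, 0.2856, 0.4216]
tool_rot: [[-0.268, 0.963, -0.003], [0.963, 0.268, -0.001], [-0.0, -0.003, -1.0]]
ft_force: [-0.4, -0.2, -1.9]
grip_width: 0.0271
gripper_force: 59.6
```

Call:
step_hand(increments=[{"finger_gap": 0.02},{"finger_gap": 0.02},{"finger_gap": 0.02}])

```text
time_s: 14.0
position: [0.5863, 0.2855, 0.4231]
tool_rot: [[-0.269, 0.963, -0.0], [0.963, 0.269, -0.0], [0.0, -0.0, -1.0]]
ft_force: [0.5, -0.5, -1.2]
grip_width: 0.0273
gripper_force: 59.6
```

```bash
python3 - <<'E'
from m import *
d=snap('wrist','w7');o=observe();print(o['q'])
P=cloud(d);h=cv2.cvtColor(d['pixels'],cv2.COLOR_RGB2HSV).astype(int);D=d['depth']>0
b=D&(h[...,0]>100)&(h[...,0]<125)&(h[...,1]>130)&(P[...,1]>.36)&(P[...,2]>.15);
if b.sum()>50:
    q=P[b];z=np.median(q[:,2]);t=q[abs(q[:,2]-z)<.004];print('blue',z,len(t),cv2.minAreaRect((t[:,:2]*1000).astype(np.float32)),np.argwhere(b).min(0),np.argwhere(b).max(0))
A=np.radians(105.6);e=np.array([np.cos(A),np.sin(A)]);l=np.array([-e[1],e[0]])
s=P[...,:2]@e;t=P[...,:2]@l
g=D&(s>.19)&(s<.225)&(abs(t+.6415)<.045)&(P[...,2]>.15)&(P[...,2]<.25)
print(g.sum(),'ring lat',np.sort(t[g])[[0,5,-6,-1]],'s',np.percentile(s[g],[0,1,5,10,50,90]),'z',np.sort(P[...,2][g])[[0,5,-6,-1]])
E
```

```text
[ 15.5827  31.8059  30.4498  -0.0008 117.7538  -0.0323]
blue 0.22216898786783057 3375 ((545.0515747070312, 435.25433349609375), (55.472572326660156, 35.12706756591797), 15.544864654541016) [  0 289] [116 359]
1869 ring lat [-0.6748 -0.6739 -0.6083 -0.6076] s [0.203  0.2031 0.2038 0.2054 0.2125 0.22  ] z [0.1778 0.1812 0.2293 0.2298]
```

View pics/w7.png

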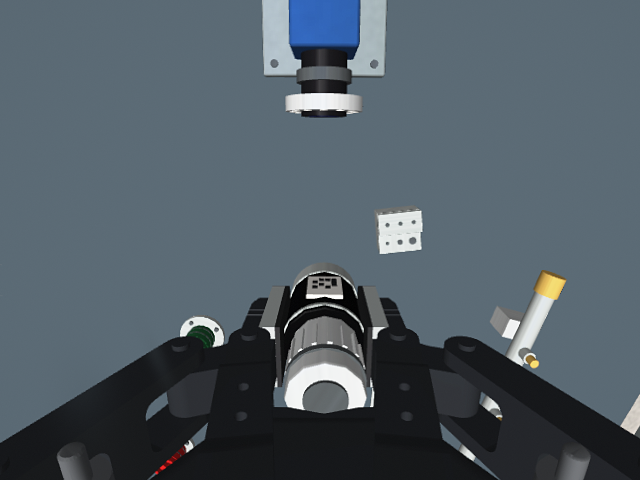

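The camera axis runs straight up the image, with the lens front at (323,115), so the injector's code plate faces it. Wrist measurements agree with the earlier ones: yaw 105.5°, lens height about 0.1957. Moving to the focus.

In the tool's units: 0.03 m is 0.6, -0.025 m is -0.5.

Call:
step_hand(increments=[{"pos": [-0.4,0,0],"finger_gap": 0.02},{"pos": [-0.5,0,0],"finger_gap": 0.02},{"pos": [0,0,0.4],"finger_gap": 0.02},{"pos": [0,0,0.6],"finger_gap": 0.02},{"pos": [0,0,0.6],"finger_gap": 0.02},{"pos": [0,0,0.6],"finger_gap": 0.02},{"pos": [0,0,0.5],"finger_gap": 0.02},{"pos": [0,0,0.3],"finger_gap": 0.02},{"pos": [0,0,0.14],"finger_gap": 0.02},{"finger_gap": 0.02}])

```text
time_s: 15.05
position: [0.5983, 0.2421, 0.2658]
tool_rot: [[-0.269, 0.963, -0.001], [0.963, 0.269, -0.0], [0.0, -0.001, -1.0]]
ft_force: [-0.6, 0.1, -1.5]
grip_width: 0.0273
gripper_force: 59.7
```

Call:
step_hand(increments=[{"finger_gap": 0.02},{"finger_gap": 0.02},{"finger_gap": 0.02},{"finger_gap": 0.02},{"finger_gap": 0.02}])

```text
time_s: 15.55
position: [0.5984, 0.2422, 0.2665]
tool_rot: [[-0.268, 0.963, 0.0], [0.963, 0.268, 0.0], [0.0, 0.0, -1.0]]
ft_force: [0.3, 0.4, -1.0]
grip_width: 0.0273
gripper_force: 59.7
```

```bash
python3 - <<'E'
from m import *
A=np.radians(105.5);e=np.array([np.cos(A),np.sin(A)]);l=np.array([-e[1],e[0]])
o=observe();p=o['position'];print(p,'s,lat',p[:2]@e,p[:2]@l,o['qvel'])
for n in ('scene','top','wrist'):
    d=snap(n,n+'8');P=cloud(d);D=d['depth']>0;h=cv2.cvtColor(d['pixels'],cv2.COLOR_RGB2HSV).astype(int)
    r=np.hypot(P[...,0]-.598,P[...,1]-.2415)
    for lo,hi in ((.185,.222),(.23,.243)):
        m=D&(r<.02)&(P[...,2]>lo)&(P[...,2]<hi)
        if m.sum()>5:
            q=P[m];v,u=np.where(m);print(n,lo,m.sum(),'mean',q.mean(0),'min',q.min(0),'max',q.max(0),'px',u.min(),u.max(),v.min(),v.max())
    if n=='scene':
        x=d['pixels'][170:350,330:550];cv2.imwrite('pics/fin.png',cv2.resize(x,(733,600),interpolation=cv2.INTER_CUBIC)[:,:,::-1])
E
```

```text
[0.5984 0.2422 0.2665] s,lat 0.07346399480638267 -0.6413471850996709 [-0.0454  0.0552  0.1229 -0.0378 -0.0801  0.0754]
scene 0.185 38 mean [0.6005 0.2433 0.2083] min [0.596  0.2376 0.197 ] max [0.6027 0.2471 0.2179] px 391 396 255 262
scene 0.23 60 mean [0.6081 0.2444 0.2353] min [0.5944 0.2286 0.23  ] max [0.6139 0.2566 0.2417] px 387 403 245 254
wrist 0.23 661 mean [0.5952 0.2536 0.2368] min [0.5838 0.2416 0.23  ] max [0.6111 0.2574 0.2429] px 291 356 265 298
```

View pics/fin.png

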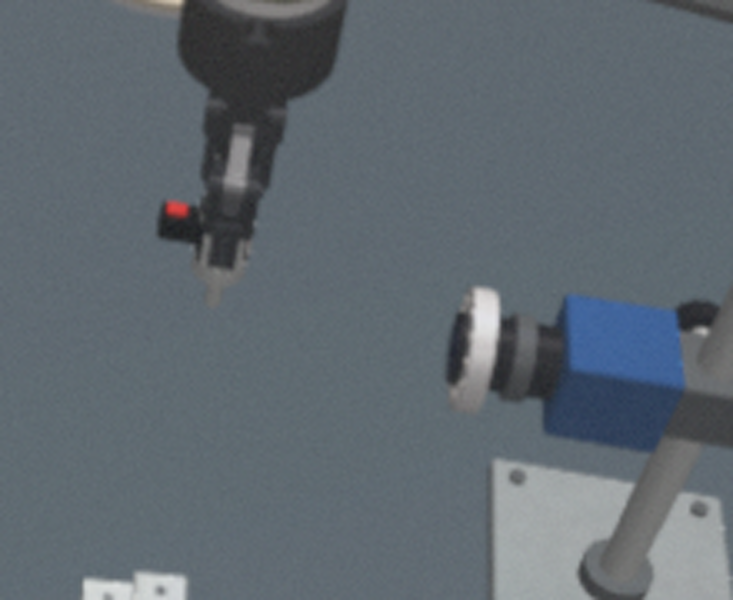

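The injector hangs upright with the plug facing away from the lens, and the nozzle tip at crop (212,308) is level with the lens and in front of it. One last 1 mm trim down, settle, check, and hand in.

Call:
step_hand(increments=[{"pos": [-0.01,0,0.02],"finger_gap": 0.02},{"finger_gap": 0.02},{"finger_gap": 0.02},{"finger_gap": 0.02},{"finger_gap": 0.02},{"finger_gap": 0.02},{"finger_gap": 0.02},{"finger_gap": 0.02}])

```text
time_s: 16.5
position: [0.5985, 0.2417, 0.2653]
tool_rot: [[-0.268, 0.963, -0.0], [0.963, 0.268, -0.0], [-0.0, -0.0, -1.0]]
ft_force: [0.6, -0.2, -1.9]
grip_width: 0.0275
gripper_force: 59.7
```

```bash
python3 - <<'E'
from m import *
d=snap('wrist','w9');P=cloud(d);z=observe()['position'];R=observe()['tool_rot']
m=(d['depth']>0)&(P[...,2]>z[2]+.028)&(P[...,2]<z[2]+.042)&(np.hypot(P[...,0]-z[0],P[...,1]-z[1])<.0135)
q=(P[m]-z)@R;print('coupler top rel TCP',len(q),(q.min(0)+q.max(0))/2,np.ptp(q,0),np.median(q[:,2]),z)
print(close_job())
E
```

```text
coupler top rel TCP 4040 [ 0.0046  0.0007 -0.034 ] [0.0166 0.0245 0.012 ] -0.03446012420361966 [0.5985 0.2417 0.2653]
the job is handed in; nothing more can be done
None
```

The job is handed in, with no result returned: the black injector is held upright, silver coupler seated, nozzle tip within about 1–2 mm of the camera focus by my measurements, and code plate facing the lens, after about 16.5 s of robot time.

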